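Show the test connection on the splicing bench

TASK

Show the apprentice which test connection to make: press the round key of the test set all the way down to wake it and let it go, then point at the test set's socket, then at the only port of the patch box that has no cap, and finish still pointing at that port. Point with the fingertips right above the thing, no more than about 5 cm away and without touching it, and stay there for two seconds each time. Leave the square key alone, do not touch the patch box or its ports, and do not lift, carry or push aside the test set or anything else on the bench.

Things in the scene. Friction and masses are not known exactly. Their poses are not given: they have to be found in the camera images.
- test_set: Loose black and grey bench test set (about 0.6 to 1.1 kg), a flat slab lying on the bench, 186 (x) x 112 (y) x 36 high; origin at the centre of its underside. Its own x runs from the end with the two keys towards the end with the socket. A pale screen lies in the middle of its top, flush. It does not slip or tip under a key press.
- round_key (a joint): Travel of the round key, m: 0 = up, 0.005 = fully down; it counts as pressed beyond 0.004. Spring return, about 1 N to start it and 5 N at the bottom.
- round_key_top (a point): Centre of the top of the round grey key, 24 mm diameter, on the test set at x = -60, y = +24 mm; its top stands 46 mm above the bench, 10 mm proud of the case. Moves with the key.
- square_key (a joint): Travel of the square key, m: 0 = up, 0.005 = fully down, the same spring. Leave it alone.
- square_key_top (a point): Centre of the top of the square grey key, 21 x 21 mm, on the test set at x = -60, y = -24 mm, 46 mm above the bench: 48 mm beside the round key.
- socket: The test set's only socket: a square aluminium block 26 x 26 x 14 high, fixed on top of the test set at x = +65, y = 0 mm, with a dark round 14 mm hole that looks up. Origin at the centre of its underside, 36 mm above the bench; z up.
- socket_mouth (a point): Centre of the mouth of the socket's hole, on its top face, 50 mm above the bench; point at this.
- patch_box: Fixed grey box 64 (x) x 256 (y) x 40 high, origin at the centre of its underside. Six white square ports stand in one row along its y on the top, 40 mm apart (at y = -100 to +100 mm). Five wear a cap, one does not; which place is the open one varies.
- open_port: The port without a cap: white block 26 x 26 x 14 high on top of the patch box, with a dark round 14 mm hole that looks up. Origin at the centre of its underside, 40 mm above the bench; z up.
- open_port_mouth (a point): Centre of the mouth of the open port's hole, on its top face, 54 mm above the bench; point at this.
- capped_port1: A port that wears a cap: the same white block with a round white cap, 17 mm diameter and 16 mm high, on its top (cap top 70 mm above the bench). Fixed. Origin at the centre of its underside, 40 mm above the bench.
- capped_port2: A port that wears a cap: the same white block with a round white cap, 17 mm diameter and 16 mm high, on its top (cap top 70 mm above the bench). Fixed. Origin at the centre of its underside, 40 mm above the bench.
- capped_port3: A port that wears a cap: the same white block with a round white cap, 17 mm diameter and 16 mm high, on its top (cap top 70 mm above the bench). Fixed. Origin at the centre of its underside, 40 mm above the bench.
- capped_port4: A port that wears a cap: the same white block with a round white cap, 17 mm diameter and 16 mm high, on its top (cap top 70 mm above the bench). Fixed. Origin at the centre of its underside, 40 mm above the bench.
- capped_port5: A port that wears a cap: the same white block with a round white cap, 17 mm diameter and 16 mm high, on its top (cap top 70 mm above the bench). Fixed. Origin at the centre of its underside, 40 mm above the bench.
- spare_cap: Loose white port cap, 17 mm diameter, 18 high, standing on the bench beside the patch box. Origin under its centre. Bystander.
- plug: Loose small white plug, about 50 x 13 x 12 high, lying beside the test set. Bystander.
- screwdriver: Loose black-handled screwdriver, 160 long, lying between the test set and the patch box. Bystander.
- cleaver: Loose small steel cleaver, 60 x 75 x 36 high, on the bench close to the robot. Origin at the centre of its underside. Bystander.
- bottle: Loose clear bottle, 48 mm diameter, 115 high, at the back. Origin under its centre. Bystander.
- bin: Loose open blue bin, 110 x 150 x 60 high, at the back. Bystander.
- tissue_box: Loose green and white tissue box, 120 x 210 x 85 high, at the back. Bystander.
There are look-alikes about, which are no part of the job. Of the things shaped like the test_set, the black one is meant.

How it is judged:
By the outcome, as a careful person would: the job done as asked, in the order asked, and still so for the second after the job is handed in, with the robot touching nothing.
It also fails if it takes over 51 s, if anything falls off the work surface, if the arm or the gripper's body presses on something with over 40 N, if the wrist force passes 120 N, or if a joint passes its speed limit or range.

ROBOT

A 7-joint arm with a two-finger parallel gripper is mounted at the origin on the work surface. World frame = base frame: x ahead of the robot, y to its left, z up, the work surface at z = 0. Lengths are in m, angles in rad, forces in N, time in s.
With the tool pointing down it reaches from about 0.35 to 0.9 m from the base axis. Payload 19.9 kg.
Tool frame: the origin (TCP) lies between the finger pads, 19 mm behind the fingertips; this is the grasp point; z points along the fingers, y is the line along which they close (so a half turn about z gives the same grasp; the last joint's range is limited). The gripper opens to 94 mm and grips with 3 to 60 N. Pads are 16 mm wide; open, the fingers measure 119 mm over their backs; the gripper's body (75 mm by 177 mm) begins 78 mm behind the grasp point.
Start: joints at [1.208, 0.417, -0.01, 1.614, 0.005, 1.111, -0.053], TCP at [0.197, -0.593, 0.224] pointing down, gripper open.
Joint ranges: [-2.81, 2.81], [-0.39, 2.02], [-1.27, 1.25], [0.06, 2.57], [-1.19, 4.33], [0.19, 2], [-2.82, 2.82]. Speed limits (rad/s): [1.89, 1.89, 2.39, 2.39, 3.01, 3.01, 3.01].

INTERFACE

Orientations are given as [roll, pitch, yaw] about the fixed x, y, z axes, in that order (R = Rz(yaw) Ry(pitch) Rx(roll)).
In Python, from cell import r, imaging gives the robot as it stands. The module is installed in compiled form; this text tells all that it offers.
- The arm moves only by the tool play_rows, never from a script. Its argument "moves" is a list of rows, each an object of numbers: "x", "y", "z": the shift along the tool's x, y, z scaled (see below); "rx", "ry", "rz": the turn, a rotation vector about the tool's x, y, z scaled (see below). In form: [{"x": .., "y": .., "z": .., "rx": .., "ry": .., "rz": ..}, ...]. A call has 1 to 8 rows; each row is the pose to reach, as a shift and turn from the pose commanded when the call began, along the tool's axes at that moment; what a row does not reach only later rows make up. The controller multiplies each number of a shift by 0.75 m and each number of a turn by pi/2 rad. A row lasts 1/12 s, in which the tool goes at most 41.7 mm and 7.16 degrees, less where a joint would pass 70% of its speed; a pose out of reach is approached as far as the arm can. A call with a number of a shift or a turn outside -1 to 1 is refused whole. A call with a gripper value outside its range is refused whole. "claw" is the opening in per cent of the stroke, from 0 (shut) to 100 (fully open), set as the call begins (left out, the last holds). The fingers move at their own pace and stop on an object; "squeeze" is the grip in N (left out, the last holds). Time passes only in rows, so rows that repeat a pose let the fingers close. It gives the time, the measured TCP pose, the force, the opening and the grip force at its end, in the units of the state.
- r.state(): the state, without advancing time (a new reading comes with each control period).
- imaging.read_camera(name): name is "scene" or "top" or "wrist"; returns a dict with "img" (384x512x3 uint8, red, green, blue), "camera_matrix" (3x3 intrinsics, pixels), "world_from_camera" (4x4, takes a point from camera to world coordinates); the wrist camera has in their place "tool_from_camera" (4x4, takes a point from camera to tool coordinates, whose origin is the TCP and whose axes are the flange's). Camera axes: x right, y up, looking along -z (the intrinsics and any distortion apply to the point x, -y, -z); pixel columns grow to the right and rows downward; lengths in m; the calibration is good to about 2 mm. A picture is of the moment at which its call begins: read the wrist's pose just before it. There is no depth.
- r.job_done(): hands the job in; it is judged then, once.
The state is a dict: "time_s": time; "q": joint angles; "dq": joint speeds; "tau": joint torques, N m; "tcp_pos": TCP position; "orientation": TCP orientation; "ft_force": force on the tool from outside, world axes, zero at the start; "torque": the same for the moment, N m; "finger_gap": finger opening in m; "finger_force": force on a finger pad.
Only numpy, scipy, OpenCV 4.12 (cv2) and the standard library are available. Lean on these libraries where they do the work, as an engineer would, in place of code of your own. Each camera call takes 0.05 s, during which the arm holds its last target. There are 200 camera calls.

## Working session

There is one attempt and no reset: what is moved stays moved. The work goes in short steps, Python scripts to look and compute and a tool call to move; the robot and the scene stay as the last step left them, time stands still between calls to the robot, and variables do not carry over. Pictures are saved under pics/ and viewed, at most 10 in all, crops included, and the job is handed in when it is done.

Besides the shell and the picture viewer there is one more tool, called after "Call:" in YAML: its name, and indented under it one key for each argument. play_rows: Moves the arm, as the interface text tells. Its arguments: {"type":"object","properties":{"moves":{"type":"array","items":{"type":"object","properties":{"x":{"type":"number"},"y":{"type":"number"},"z":{"type":"number"},"rx":{"type":"number"},"ry":{"type":"number"},"rz":{"type":"number"}}}},"claw":{"type":"number"},"squeeze":{"type":"number"}},"required":["moves"]}

```bash
mkdir -p pics; cat > h.py <<'E'
import numpy as np, cv2
from cell import r, imaging
def shot(n):
    c=imaging.read_camera(n); return c
def save(c,f,crop=None,s=1):
    im=c["img"][:,:,::-1]
    if crop: a,b,d,e=crop; im=im[b:e,a:d]
    im=cv2.resize(im,None,fx=s,fy=s,interpolation=cv2.INTER_CUBIC); cv2.imwrite("pics/"+f,im)
def cast(c,u,v,z,T=None):
    T=c["world_from_camera"] if T is None else T
    K=c["camera_matrix"]; d=np.linalg.inv(K)@[u,v,1]; d=np.array([d[0],-d[1],-d[2]])
    d=T[:3,:3]@d; o=T[:3,3]; return o+d*(z-o[2])/d[2]
E
python3 - <<'E'
from h import *
s=r.state(); print(s["time_s"],s["tcp_pos"],s["orientation"],s["finger_gap"])
for n in ("top","scene"):
    c=shot(n); save(c,n+"0.png",s=1.5); print({k:v for k,v in c.items() if k!="img"})
    np.save(n+".npy",c,allow_pickle=True)
E
```

```text
0.0 [ 0.19695644 -0.59278085  0.22363459] [-3.14036839e+00  9.39504533e-05  3.20835588e-01] 0.09376844591567873
{'camera_matrix': array([[410.74030529,   0.        , 252.44965132],
       [  0.        , 410.74030529, 190.90589666],
       [  0.        ,   0.        ,   1.        ]]), 'world_from_camera': array([[ 0.00209883,  0.99411399, -0.10831881,  0.37683661],
       [-0.99994418,  0.00320802,  0.01006682,  0.00187419],
       [ 0.01035506,  0.10829164,  0.99406524,  1.21048369],
       [ 0.        ,  0.        ,  0.        ,  1.        ]])}
{'camera_matrix': array([[407.06790382,   0.        , 260.1998212 ],
       [  0.        , 407.06790382, 191.26350975],
       [  0.        ,   0.        ,   1.        ]]), 'world_from_camera': array([[-0.07140312, -0.66989739,  0.73901223,  1.18120051],
       [ 0.9973738 , -0.05696064,  0.04473243,  0.05405372],
       [ 0.01212847,  0.74026547,  0.67220527,  0.68531145],
       [ 0.        ,  0.        ,  0.        ,  1.        ]])}
```

View pics/top0.png

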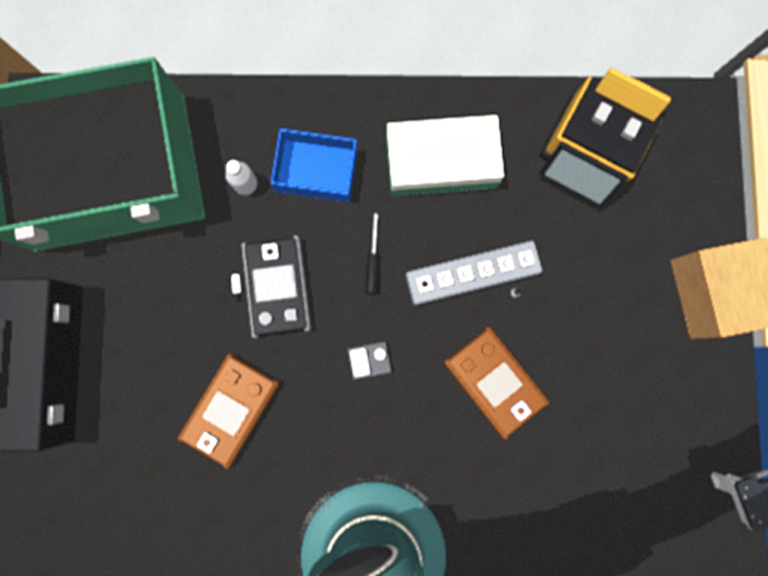

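View pics/scene0.png

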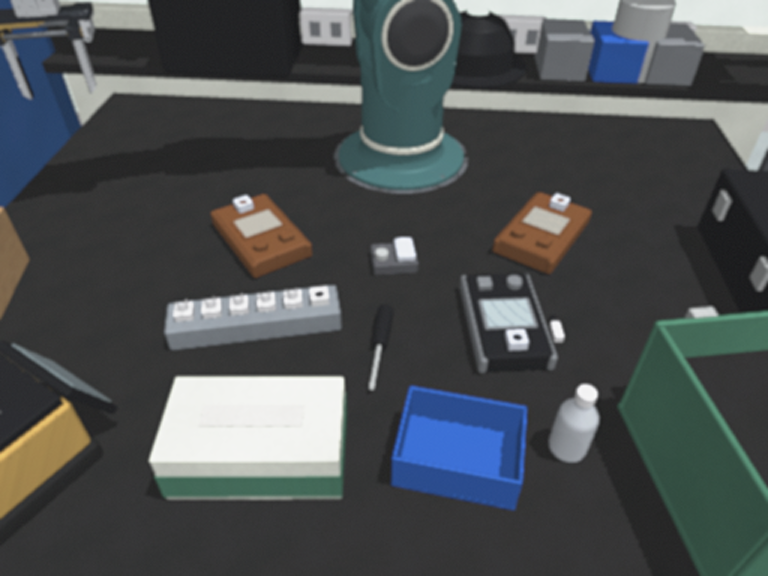

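The black test set is at about (277,285) in the top view ×1.5. Its round key is at (265,318), square key at (291,315) and socket at (270,252). Look-alikes are the two orange sets at (228,410) and (498,382), ruled out because they are not black. The cleaver's round knob at (380,354) could pass for a round key. Patch box ports run from (425,284), which shows a dark hole and looks open, to (526,259). The other five are capped, and the spare cap or small round thing at (516,292) is separate. I'll check this in one close crop.

```bash
python3 - <<'E'
from h import *
c=np.load("top.npy",allow_pickle=True).item(); sc=np.load("scene.npy",allow_pickle=True).item()
a=cv2.resize(c["img"][150:230,150:370,::-1],None,fx=3.5,fy=3.5,interpolation=cv2.INTER_CUBIC)
b=cv2.resize(sc["img"][175:255,100:380,::-1],None,fx=2.75,fy=2.75,interpolation=cv2.INTER_CUBIC)
b=b[:,:a.shape[1]]; b=cv2.copyMakeBorder(b,0,0,0,a.shape[1]-b.shape[1],cv2.BORDER_CONSTANT)
cv2.imwrite("pics/crop.png",np.vstack([a,b])); 
hsv=cv2.cvtColor(c["img"],cv2.COLOR_RGB2HSV)
for th in (120,200):
  m=((hsv[...,2]>th)&(hsv[...,1]<60)).astype(np.uint8); m[:150]=0;m[235:]=0;m[:,:150]=0;m[:,370:]=0
  n,l,st,ce=cv2.connectedComponentsWithStats(m)
  for i in range(1,n):
    if st[i,4]>15:
        u,v=ce[i]; bb=(st[i,0]+(st[i,2]-1)/2,st[i,1]+(st[i,3]-1)/2); print(th,st[i],ce[i].round(1),bb,cast(c,u,v,.05).round(4))
E
```

```text
120 [248 150   4  20  60] [249.2 159. ] (np.float64(249.5), np.float64(159.5)) [ 5.952e-01 -4.000e-04  5.000e-02]
120 [196 157  10  64 114] [201.4 188.7] (np.float64(200.5), np.float64(188.5)) [0.5091 0.1351 0.05  ]
120 [ 271  160   90   43 1995] [315.4 181.2] (np.float64(315.5), np.float64(181.0)) [ 0.5318 -0.1896  0.05  ]
120 [161 162  10  63 113] [165.  193.5] (np.float64(165.5), np.float64(193.0)) [0.4951 0.238  0.05  ]
120 [174 162  12  12 125] [179.4 167.3] (np.float64(179.5), np.float64(167.5)) [0.5704 0.1987 0.05  ]
120 [168 176  30  26 654] [182.5 188.5] (np.float64(182.5), np.float64(188.5)) [0.5096 0.1887 0.05  ]
120 [154 182   7  14  87] [156.8 188.7] (np.float64(157.0), np.float64(188.5)) [0.5087 0.2614 0.05  ]
120 [172 207   9  10  70] [176.1 211.8] (np.float64(176.0), np.float64(211.5)) [0.4432 0.2054 0.05  ]
120 [189 206   9   9  68] [193.1 209.6] (np.float64(193.0), np.float64(210.0)) [0.4498 0.1575 0.05  ]
120 [232 229  26   6 107] [246.2 232.1] (np.float64(244.5), np.float64(231.5)) [0.3866 0.0076 0.05  ]
200 [248 150   3  19  31] [249.3 158. ] (np.float64(249.0), 
[... 180 characters left out ...]
 1711] [315.7 181.1] (np.float64(315.5), np.float64(181.5)) [ 0.5321 -0.1903  0.05  ]
200 [169 177  28  24 566] [182.6 188.4] (np.float64(182.5), np.float64(188.5)) [0.5098 0.1885 0.05  ]
200 [154 183   6  13  65] [156.7 188.5] (np.float64(156.5), np.float64(189.0)) [0.5093 0.2617 0.05  ]
200 [190 206   7   7  45] [193.1 209.1] (np.float64(193.0), np.float64(209.0)) [0.451  0.1576 0.05  ]
200 [173 208   8   8  45] [176.2 211.7] (np.float64(176.5), np.float64(211.5)) [0.4436 0.205  0.05  ]
200 [233 232  11   3  27] [238.7 233.2] (np.float64(238.0), np.float64(233.0)) [0.3837 0.0284 0.05  ]
200 [250 232   7   3  17] [252.7 233.2] (np.float64(253.0), np.float64(233.0)) [ 0.3838 -0.0108  0.05  ]
```

View pics/crop.png

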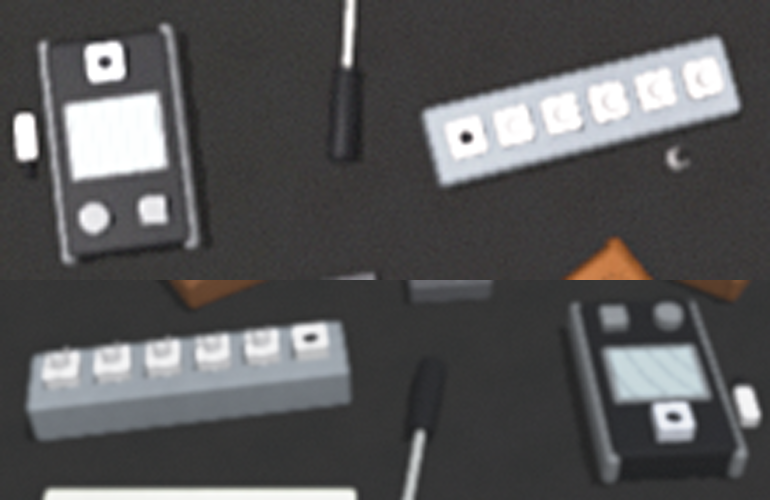

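The crop confirms it. The leftmost port in the top view, crop (466,137), is the only one with a dark hole. The socket hole is at crop (105,62), the round key at (94,217) and the square key at (153,209). I'll start by moving at height, gripper shut.

Call:
play_rows:
  moves:
    - {"x": 0.464,"y": -0.328}
    - {"x": 0.464,"y": -0.328}
    - {"x": 0.464,"y": -0.328}
    - {"x": 0.464,"y": -0.328}
    - {"x": 0.464,"y": -0.328}
    - {"x": 0.464,"y": -0.328}
    - {"x": 0.464,"y": -0.328}
    - {"x": 0.464,"y": -0.328}
  claw: 0
  squeeze: 5

```text
validation failed for argument at $.mo...
```

```bash
cat >> h.py <<'E'
from scipy.spatial.transform import Rotation as Ro
c0=np.load("top.npy",allow_pickle=True).item()
KEY=cast(c0,176.15,211.75,.046); SOCK=cast(c0,179.6,167.4,.05); PORT=cast(c0,282.8,188.8,.054)
def to(p,tip):  # rows numbers to put the fingertips 'tip' above p
    s=r.state(); R=Ro.from_euler('xyz',s["orientation"]).as_matrix()
    g=np.array([p[0],p[1],p[2]+tip+.019]); return (R.T@(g-s["tcp_pos"])/.75).round(4)
E
python3 - <<'E'
from h import *
s=r.state(); print(s["time_s"],s["tcp_pos"],s["orientation"],s["finger_gap"])
print(KEY,SOCK,PORT); print(to(KEY,.13))
E
```

```text
0.1 [ 0.1969907  -0.59279258  0.2237058 ] [-3.14047275e+00  8.07715495e-05  3.20856102e-01] 0.09436539180939628
[0.44367191 0.20596295 0.046     ] [0.57011817 0.19824057 0.05      ] [ 0.50913926 -0.09590824  0.054     ]
[ 0.648  -0.9069  0.0392]
```

Call:
play_rows:
  moves:
    - {"x": 0.464,"y": -0.328,"z": 0,"rx": 0,"ry": 0,"rz": 0}
    - {"x": 0.464,"y": -0.328,"z": 0,"rx": 0,"ry": 0,"rz": 0}
    - {"x": 0.464,"y": -0.328,"z": 0,"rx": 0,"ry": 0,"rz": 0}
    - {"x": 0.464,"y": -0.328,"z": 0,"rx": 0,"ry": 0,"rz": 0}
    - {"x": 0.464,"y": -0.328,"z": 0,"rx": 0,"ry": 0,"rz": 0}
    - {"x": 0.464,"y": -0.328,"z": 0,"rx": 0,"ry": 0,"rz": 0}
    - {"x": 0.464,"y": -0.328,"z": 0,"rx": 0,"ry": 0,"rz": 0}
    - {"x": 0.464,"y": -0.328,"z": 0,"rx": 0,"ry": 0,"rz": 0}
  claw: 0
  squeeze: 5

```text
time_s: 0.77
tcp_pos: [0.3954, -0.3228, 0.2242]
orientation: [-3.142, 0.0, 0.321]
ft_force: [1.4, -1.9, -0.2]
finger_gap: 0.044
finger_force: 0.0
```

Call:
play_rows:
  moves:
    - {"x": 0.29,"y": -0.65,"z": 0.04,"rx": 0,"ry": 0,"rz": 0}
    - {"x": 0.29,"y": -0.65,"z": 0.04,"rx": 0,"ry": 0,"rz": 0}
    - {"x": 0.29,"y": -0.65,"z": 0.04,"rx": 0,"ry": 0,"rz": 0}
    - {"x": 0.29,"y": -0.65,"z": 0.04,"rx": 0,"ry": 0,"rz": 0}
    - {"x": 0.29,"y": -0.65,"z": 0.04,"rx": 0,"ry": 0,"rz": 0}
    - {"x": 0.29,"y": -0.65,"z": 0.04,"rx": 0,"ry": 0,"rz": 0}
    - {"x": 0.29,"y": -0.65,"z": 0.04,"rx": 0,"ry": 0,"rz": 0}
    - {"x": 0.29,"y": -0.65,"z": 0.04,"rx": 0,"ry": 0,"rz": 0}

```text
time_s: 1.43
tcp_pos: [0.4271, 0.0084, 0.2056]
orientation: [3.141, -0.0, 0.321]
ft_force: [1.9, -1.0, 0.2]
finger_gap: 0.0006
finger_force: 0.0
```

```bash
python3 - <<'E'
from h import *
print(to(KEY,.11))
E
```

```text
[ 0.1039 -0.243   0.0407]
```

Call:
play_rows:
  moves:
    - {"x": 0.1,"y": -0.23,"z": 0.04,"rx": 0,"ry": 0,"rz": 0}
    - {"x": 0.1,"y": -0.23,"z": 0.04,"rx": 0,"ry": 0,"rz": 0}
    - {"x": 0.1,"y": -0.23,"z": 0.04,"rx": 0,"ry": 0,"rz": 0}
    - {"x": 0.1,"y": -0.23,"z": 0.04,"rx": 0,"ry": 0,"rz": 0}
    - {"x": 0.1,"y": -0.23,"z": 0.04,"rx": 0,"ry": 0,"rz": 0}
    - {"x": 0.1,"y": -0.23,"z": 0.04,"rx": 0,"ry": 0,"rz": 0}
    - {"x": 0.1,"y": -0.23,"z": 0.04,"rx": 0,"ry": 0,"rz": 0}

```text
time_s: 2.02
tcp_pos: [0.4438, 0.1949, 0.175]
orientation: [-3.141, 0.001, 0.323]
ft_force: [0.1, 0.1, -0.3]
finger_gap: 0.0005
finger_force: 0.0
```

```bash
python3 - <<'E'
from h import *
s=r.state(); print(s["time_s"],s["tcp_pos"],s["orientation"]); c=shot("wrist"); save(c,"w1.png",s=1.5)
T=np.eye(4);T[:3,:3]=Ro.from_euler('xyz',s["orientation"]).as_matrix();T[:3,3]=s["tcp_pos"]
T=T@c["tool_from_camera"]; c["T"]=T; np.save("w1.npy",c,allow_pickle=True); print(T.round(3))
Ti=np.linalg.inv(T)
for p in (KEY,SOCK,np.r_[s["tcp_pos"][:2],s["tcp_pos"][2]-.019]):
    q=Ti[:3,:3]@p+Ti[:3,3]; q=c["camera_matrix"]@[q[0],-q[1],-q[2]]; print((q[:2]/q[2]).round(1))
print(to(KEY,.1))
E
```

```text
2.0167 [0.44376788 0.19487871 0.1750207 ] [-3.14090826e+00  1.26556746e-03  3.23329469e-01]
[[ 0.317  0.922  0.224  0.507]
 [-0.948  0.308  0.075  0.217]
 [-0.    -0.236  0.972  0.336]
 [ 0.     0.     0.     1.   ]]
[250.1 183.2]
[306.   45.7]
[261.8 228.5]
[ 0.0048 -0.0158  0.0136]
```

View pics/w1.png

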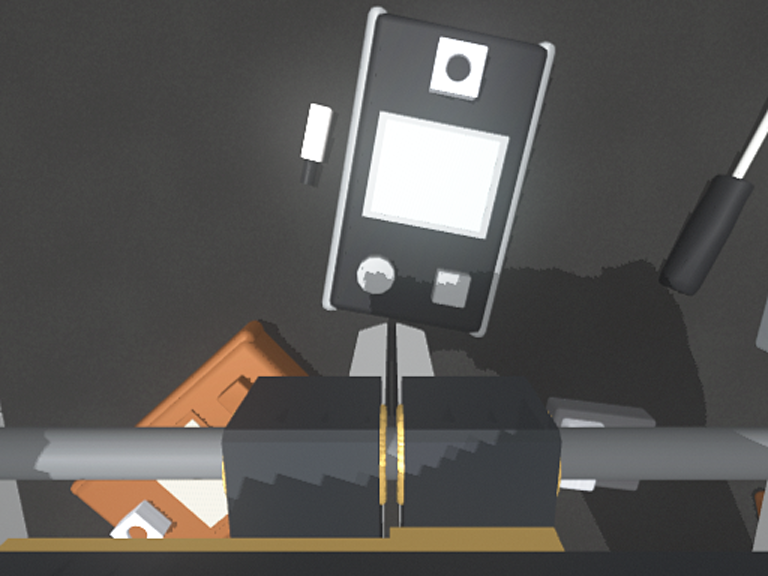

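The wrist view shows the round key at (375,274) and the socket hole at (458,68). The projected estimates agree to within 1 px. I'll move over the key.

Call:
play_rows:
  moves:
    - {"x": 0.005,"y": -0.016,"z": 0.0,"rx": 0,"ry": 0,"rz": 0}
    - {"x": 0.005,"y": -0.016,"z": 0.05,"rx": 0,"ry": 0,"rz": 0}
    - {"x": 0.005,"y": -0.016,"z": 0.1,"rx": 0,"ry": 0,"rz": 0}
    - {"x": 0.005,"y": -0.016,"z": 0.133,"rx": 0,"ry": 0,"rz": 0}
    - {"x": 0.005,"y": -0.016,"z": 0.133,"rx": 0,"ry": 0,"rz": 0}
    - {"x": 0.005,"y": -0.016,"z": 0.133,"rx": 0,"ry": 0,"rz": 0}

```text
time_s: 2.57
tcp_pos: [0.4439, 0.2054, 0.0758]
orientation: [3.141, 0.002, 0.32]
ft_force: [-0.0, 0.5, 0.6]
finger_gap: 0.0007
finger_force: 0.0
```

```bash
python3 - <<'E'
from h import *
print(to(KEY,0),r.state()["ft_force"])
E
```

```text
[ 0.     -0.0009  0.0145] [-0.03469899  0.46651493  0.6370836 ]
```

Call:
play_rows:
  moves:
    - {"x": 0,"y": 0,"z": 0.008,"rx": 0,"ry": 0,"rz": 0}
    - {"x": 0,"y": 0,"z": 0.013,"rx": 0,"ry": 0,"rz": 0}
    - {"x": 0,"y": 0,"z": 0.016,"rx": 0,"ry": 0,"rz": 0}
    - {"x": 0,"y": 0,"z": 0.018,"rx": 0,"ry": 0,"rz": 0}
    - {"x": 0,"y": 0,"z": 0.02,"rx": 0,"ry": 0,"rz": 0}
    - {"x": 0,"y": 0,"z": 0.021,"rx": 0,"ry": 0,"rz": 0}
    - {"x": 0,"y": 0,"z": 0.021,"rx": 0,"ry": 0,"rz": 0}
    - {"x": 0,"y": 0,"z": 0.021,"rx": 0,"ry": 0,"rz": 0}

```text
time_s: 3.23
tcp_pos: [0.4445, 0.2065, 0.0604]
orientation: [3.142, -0.001, 0.321]
ft_force: [2.9, -1.1, 4.7]
finger_gap: 0.0003
finger_force: 2.3
```

Call:
play_rows:
  moves:
    - {"x": 0,"y": 0,"z": 0.001,"rx": 0,"ry": 0,"rz": 0}
    - {"x": 0,"y": 0,"z": 0.002,"rx": 0,"ry": 0,"rz": 0}
    - {"x": 0,"y": 0,"z": 0.002,"rx": 0,"ry": 0,"rz": 0}
    - {"x": 0,"y": 0,"z": 0.002,"rx": 0,"ry": 0,"rz": 0}

```text
time_s: 3.57
tcp_pos: [0.4446, 0.2066, 0.0595]
orientation: [3.141, -0.001, 0.321]
ft_force: [-1.4, -5.4, 24.3]
finger_gap: 0.0004
finger_force: 12.0
```

Force jumped to 24 N, so the key is at its stop. Now I'll release it by going straight up.

Call:
play_rows:
  moves:
    - {"x": 0,"y": 0,"z": -0.01,"rx": 0,"ry": 0,"rz": 0}
    - {"x": 0,"y": 0,"z": -0.04,"rx": 0,"ry": 0,"rz": 0}
    - {"x": 0,"y": 0,"z": -0.08,"rx": 0,"ry": 0,"rz": 0}
    - {"x": 0,"y": 0,"z": -0.1,"rx": 0,"ry": 0,"rz": 0}
    - {"x": 0,"y": 0,"z": -0.1,"rx": 0,"ry": 0,"rz": 0}
    - {"x": 0,"y": 0,"z": -0.1,"rx": 0,"ry": 0,"rz": 0}

```text
time_s: 4.07
tcp_pos: [0.444, 0.2064, 0.1337]
orientation: [3.142, -0.001, 0.321]
ft_force: [-0.5, 0.1, -0.3]
finger_gap: 0.0006
finger_force: 0.0
```

```bash
python3 - <<'E'
from h import *
s=r.state(); c=shot("wrist"); save(c,"w2.png",s=1.2)
T=np.eye(4);T[:3,:3]=Ro.from_euler('xyz',s["orientation"]).as_matrix();T[:3,3]=s["tcp_pos"]
Ti=np.linalg.inv(T@c["tool_from_camera"])
for p in (KEY,SOCK):
    q=Ti[:3,:3]@p+Ti[:3,3]; q=c["camera_matrix"]@[q[0],-q[1],-q[2]]; print((1.2*q[:2]/q[2]).round(1))
print(to(SOCK,.06),to(SOCK,.028),s["ft_force"])
E
```

```text
[314.3 239. ]
[394.4  48. ]
[0.1566 0.0633 0.0052] [0.1566 0.0633 0.0479] [-0.49370828  0.08706362 -0.32975437]
```

View pics/w2.png

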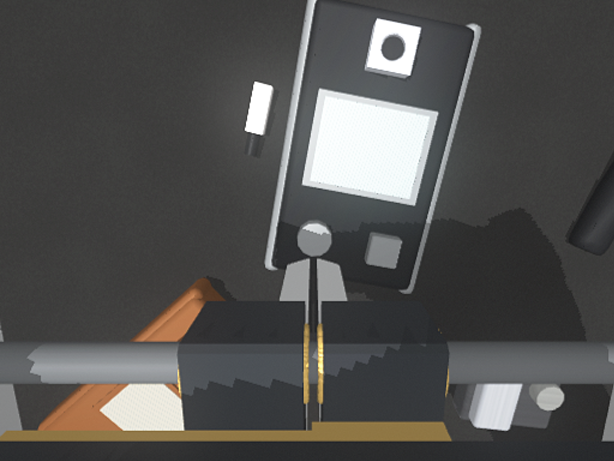

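The key is back up at (314,239) and the socket hole is at (393,47), as predicted, so the set has not moved. Next I'll point at the socket.

Call:
play_rows:
  moves:
    - {"x": 0.05,"y": 0.02,"z": 0,"rx": 0,"ry": 0,"rz": 0}
    - {"x": 0.1,"y": 0.041,"z": 0,"rx": 0,"ry": 0,"rz": 0}
    - {"x": 0.157,"y": 0.063,"z": 0,"rx": 0,"ry": 0,"rz": 0}
    - {"x": 0.157,"y": 0.063,"z": 0.02,"rx": 0,"ry": 0,"rz": 0}
    - {"x": 0.157,"y": 0.063,"z": 0.04,"rx": 0,"ry": 0,"rz": 0}
    - {"x": 0.157,"y": 0.063,"z": 0.048,"rx": 0,"ry": 0,"rz": 0}
    - {"x": 0.157,"y": 0.063,"z": 0.048,"rx": 0,"ry": 0,"rz": 0}
    - {"x": 0.157,"y": 0.063,"z": 0.048,"rx": 0,"ry": 0,"rz": 0}

```text
time_s: 4.78
tcp_pos: [0.57, 0.1989, 0.0971]
orientation: [-3.141, 0.001, 0.322]
ft_force: [-0.3, 0.8, 1.1]
finger_gap: 0.0006
finger_force: 0.0
```

```bash
python3 - <<'E'
from h import *
print(to(SOCK,.025)*750)
E
```

```text
[-0.075  0.675  3.075]
```

Within 1 mm laterally and 28 mm above the mouth. I'll hold here for over 2.5 s.

Call:
play_rows:
  moves:
    - {"x": 0,"y": 0.001,"z": 0.002,"rx": 0,"ry": 0,"rz": 0}
    - {"x": 0,"y": 0.001,"z": 0.002,"rx": 0,"ry": 0,"rz": 0}
    - {"x": 0,"y": 0.001,"z": 0.002,"rx": 0,"ry": 0,"rz": 0}
    - {"x": 0,"y": 0.001,"z": 0.002,"rx": 0,"ry": 0,"rz": 0}
    - {"x": 0,"y": 0.001,"z": 0.002,"rx": 0,"ry": 0,"rz": 0}
    - {"x": 0,"y": 0.001,"z": 0.002,"rx": 0,"ry": 0,"rz": 0}
    - {"x": 0,"y": 0.001,"z": 0.002,"rx": 0,"ry": 0,"rz": 0}
    - {"x": 0,"y": 0.001,"z": 0.002,"rx": 0,"ry": 0,"rz": 0}

```text
time_s: 5.45
tcp_pos: [0.571, 0.198, 0.0961]
orientation: [-3.142, 0.0, 0.321]
ft_force: [-0.9, -0.4, 0.3]
finger_gap: 0.0004
finger_force: 0.0
```

Call:
play_rows:
  moves:
    - {"x": 0,"y": 0,"z": 0,"rx": 0,"ry": 0,"rz": 0}
    - {"x": 0,"y": 0,"z": 0,"rx": 0,"ry": 0,"rz": 0}
    - {"x": 0,"y": 0,"z": 0,"rx": 0,"ry": 0,"rz": 0}
    - {"x": 0,"y": 0,"z": 0,"rx": 0,"ry": 0,"rz": 0}
    - {"x": 0,"y": 0,"z": 0,"rx": 0,"ry": 0,"rz": 0}
    - {"x": 0,"y": 0,"z": 0,"rx": 0,"ry": 0,"rz": 0}
    - {"x": 0,"y": 0,"z": 0,"rx": 0,"ry": 0,"rz": 0}
    - {"x": 0,"y": 0,"z": 0,"rx": 0,"ry": 0,"rz": 0}

```text
time_s: 6.12
tcp_pos: [0.571, 0.198, 0.0961]
orientation: [-3.141, 0.0, 0.321]
ft_force: [-0.6, -0.6, 0.1]
finger_gap: 0.0006
finger_force: 0.0
```

Call:
play_rows:
  moves:
    - {"x": 0,"y": 0,"z": 0,"rx": 0,"ry": 0,"rz": 0}
    - {"x": 0,"y": 0,"z": 0,"rx": 0,"ry": 0,"rz": 0}
    - {"x": 0,"y": 0,"z": 0,"rx": 0,"ry": 0,"rz": 0}
    - {"x": 0,"y": 0,"z": 0,"rx": 0,"ry": 0,"rz": 0}
    - {"x": 0,"y": 0,"z": 0,"rx": 0,"ry": 0,"rz": 0}
    - {"x": 0,"y": 0,"z": 0,"rx": 0,"ry": 0,"rz": 0}
    - {"x": 0,"y": 0,"z": 0,"rx": 0,"ry": 0,"rz": 0}
    - {"x": 0,"y": 0,"z": 0,"rx": 0,"ry": 0,"rz": 0}

```text
time_s: 6.78
tcp_pos: [0.571, 0.198, 0.0961]
orientation: [-3.141, 0.0, 0.321]
ft_force: [0.2, 0.6, 0.1]
finger_gap: 0.0007
finger_force: 0.0
```

Call:
play_rows:
  moves:
    - {"x": 0,"y": 0,"z": 0,"rx": 0,"ry": 0,"rz": 0}
    - {"x": 0,"y": 0,"z": 0,"rx": 0,"ry": 0,"rz": 0}
    - {"x": 0,"y": 0,"z": 0,"rx": 0,"ry": 0,"rz": 0}
    - {"x": 0,"y": 0,"z": 0,"rx": 0,"ry": 0,"rz": 0}
    - {"x": 0,"y": 0,"z": 0,"rx": 0,"ry": 0,"rz": 0}
    - {"x": 0,"y": 0,"z": 0,"rx": 0,"ry": 0,"rz": 0}
    - {"x": 0,"y": 0,"z": 0,"rx": 0,"ry": 0,"rz": 0}
    - {"x": 0,"y": 0,"z": 0,"rx": 0,"ry": 0,"rz": 0}

```text
time_s: 7.45
tcp_pos: [0.571, 0.198, 0.096]
orientation: [-3.142, 0.0, 0.321]
ft_force: [0.1, 0.1, -0.1]
finger_gap: 0.0006
finger_force: 0.0
```

Call:
play_rows:
  moves:
    - {"x": 0,"y": 0,"z": -0.05,"rx": 0,"ry": 0,"rz": 0}
    - {"x": 0,"y": 0,"z": -0.1,"rx": 0,"ry": 0,"rz": 0}
    - {"x": 0,"y": 0,"z": -0.107,"rx": 0,"ry": 0,"rz": 0}
    - {"x": 0,"y": 0,"z": -0.107,"rx": 0,"ry": 0,"rz": 0}
    - {"x": 0,"y": 0,"z": -0.107,"rx": 0,"ry": 0,"rz": 0}

```text
time_s: 7.87
tcp_pos: [0.571, 0.1978, 0.1762]
orientation: [3.141, -0.0, 0.321]
ft_force: [-0.3, -0.3, -0.3]
finger_gap: 0.0007
finger_force: 0.0
```

```bash
python3 - <<'E'
from h import *
s=r.state(); print(s["time_s"],s["tcp_pos"],to(PORT,.08))
E
```

```text
7.8667 [0.57101487 0.19784131 0.17621536] [-0.2017  0.3457  0.031 ]
```

Call:
play_rows:
  moves:
    - {"x": -0.262,"y": 0.346,"z": 0,"rx": 0,"ry": 0,"rz": 0}
    - {"x": -0.262,"y": 0.346,"z": 0,"rx": 0,"ry": 0,"rz": 0}
    - {"x": -0.262,"y": 0.346,"z": 0,"rx": 0,"ry": 0,"rz": 0}
    - {"x": -0.262,"y": 0.346,"z": 0,"rx": 0,"ry": 0,"rz": 0}
    - {"x": -0.262,"y": 0.346,"z": 0,"rx": 0,"ry": 0,"rz": 0}
    - {"x": -0.262,"y": 0.346,"z": 0,"rx": 0,"ry": 0,"rz": 0}
    - {"x": -0.262,"y": 0.346,"z": 0,"rx": 0,"ry": 0,"rz": 0}
    - {"x": -0.262,"y": 0.346,"z": 0,"rx": 0,"ry": 0,"rz": 0}

```text
time_s: 8.53
tcp_pos: [0.4642, -0.1129, 0.1751]
orientation: [-3.141, 0.002, 0.319]
ft_force: [1.2, -0.3, 0.4]
finger_gap: 0.0005
finger_force: 0.0
```

Call:
play_rows:
  moves:
    - {"x": 0,"y": 0,"z": 0,"rx": 0,"ry": 0,"rz": 0}
    - {"x": 0,"y": 0,"z": 0,"rx": 0,"ry": 0,"rz": 0}
    - {"x": 0,"y": 0,"z": 0,"rx": 0,"ry": 0,"rz": 0}

```text
time_s: 8.78
tcp_pos: [0.4661, -0.1097, 0.1755]
orientation: [-3.141, 0.001, 0.321]
ft_force: [0.0, -0.1, 0.3]
finger_gap: 0.0007
finger_force: 0.0
```

```bash
python3 - <<'E'
from h import *
s=r.state(); c=shot("wrist"); save(c,"w3.png",s=1.2)
T=np.eye(4);T[:3,:3]=Ro.from_euler('xyz',s["orientation"]).as_matrix();T[:3,3]=s["tcp_pos"]
Ti=np.linalg.inv(T@c["tool_from_camera"])
q=Ti[:3,:3]@PORT+Ti[:3,3]; q=c["camera_matrix"]@[q[0],-q[1],-q[2]]; print((1.2*q[:2]/q[2]).round(1))
print(to(PORT,.06),to(PORT,.028),s["time_s"],s["tcp_pos"])
E
```

```text
[314.5 166.1]
[0.0598 0.0014 0.0569] [0.0598 0.0014 0.0995] 8.7833 [ 0.46610231 -0.10970914  0.17553111]
```

View pics/w3.png

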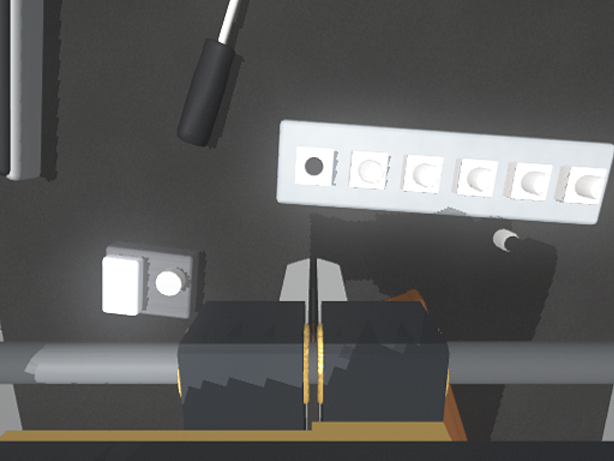

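The open port's hole is at (314,167), predicted at (314.5,166). It is the only port without a cap. I'll move over it, descend to 28 mm above and hold.

Call:
play_rows:
  moves:
    - {"x": 0.03,"y": 0.001,"z": 0,"rx": 0,"ry": 0,"rz": 0}
    - {"x": 0.06,"y": 0.001,"z": 0,"rx": 0,"ry": 0,"rz": 0}
    - {"x": 0.06,"y": 0.001,"z": 0.03,"rx": 0,"ry": 0,"rz": 0}
    - {"x": 0.06,"y": 0.001,"z": 0.06,"rx": 0,"ry": 0,"rz": 0}
    - {"x": 0.06,"y": 0.001,"z": 0.085,"rx": 0,"ry": 0,"rz": 0}
    - {"x": 0.06,"y": 0.001,"z": 0.099,"rx": 0,"ry": 0,"rz": 0}
    - {"x": 0.06,"y": 0.001,"z": 0.099,"rx": 0,"ry": 0,"rz": 0}
    - {"x": 0.06,"y": 0.001,"z": 0.099,"rx": 0,"ry": 0,"rz": 0}

```text
time_s: 9.5
tcp_pos: [0.5094, -0.0959, 0.1021]
orientation: [-3.141, 0.0, 0.322]
ft_force: [-0.2, -0.1, 0.3]
finger_gap: 0.0006
finger_force: 0.0
```

Call:
play_rows:
  moves:
    - {"x": 0,"y": 0,"z": 0,"rx": 0,"ry": 0,"rz": 0}
    - {"x": 0,"y": 0,"z": 0,"rx": 0,"ry": 0,"rz": 0}
    - {"x": 0,"y": 0,"z": 0,"rx": 0,"ry": 0,"rz": 0}
    - {"x": 0,"y": 0,"z": 0,"rx": 0,"ry": 0,"rz": 0}
    - {"x": 0,"y": 0,"z": 0,"rx": 0,"ry": 0,"rz": 0}
    - {"x": 0,"y": 0,"z": 0,"rx": 0,"ry": 0,"rz": 0}
    - {"x": 0,"y": 0,"z": 0,"rx": 0,"ry": 0,"rz": 0}
    - {"x": 0,"y": 0,"z": 0,"rx": 0,"ry": 0,"rz": 0}

```text
time_s: 10.17
tcp_pos: [0.5093, -0.0968, 0.1021]
orientation: [-3.142, -0.0, 0.321]
ft_force: [0.3, 0.4, 0.1]
finger_gap: 0.0004
finger_force: 0.0
```

```bash
python3 - <<'E'
from h import *
print(to(PORT,.028)*750)
E
```

```text
[ 0.15  -0.825  1.05 ]
```

Call:
play_rows:
  moves:
    - {"x": 0,"y": 0,"z": 0,"rx": 0,"ry": 0,"rz": 0}
    - {"x": 0,"y": 0,"z": 0,"rx": 0,"ry": 0,"rz": 0}
    - {"x": 0,"y": 0,"z": 0,"rx": 0,"ry": 0,"rz": 0}
    - {"x": 0,"y": 0,"z": 0,"rx": 0,"ry": 0,"rz": 0}
    - {"x": 0,"y": 0,"z": 0,"rx": 0,"ry": 0,"rz": 0}
    - {"x": 0,"y": 0,"z": 0,"rx": 0,"ry": 0,"rz": 0}
    - {"x": 0,"y": 0,"z": 0,"rx": 0,"ry": 0,"rz": 0}
    - {"x": 0,"y": 0,"z": 0,"rx": 0,"ry": 0,"rz": 0}

```text
time_s: 10.83
tcp_pos: [0.5093, -0.0967, 0.102]
orientation: [-3.142, 0.0, 0.321]
ft_force: [1.0, 1.3, -0.1]
finger_gap: 0.0006
finger_force: 0.0
```

Call:
play_rows:
  moves:
    - {"x": 0,"y": 0,"z": 0,"rx": 0,"ry": 0,"rz": 0}
    - {"x": 0,"y": 0,"z": 0,"rx": 0,"ry": 0,"rz": 0}
    - {"x": 0,"y": 0,"z": 0,"rx": 0,"ry": 0,"rz": 0}
    - {"x": 0,"y": 0,"z": 0,"rx": 0,"ry": 0,"rz": 0}
    - {"x": 0,"y": 0,"z": 0,"rx": 0,"ry": 0,"rz": 0}
    - {"x": 0,"y": 0,"z": 0,"rx": 0,"ry": 0,"rz": 0}
    - {"x": 0,"y": 0,"z": 0,"rx": 0,"ry": 0,"rz": 0}
    - {"x": 0,"y": 0,"z": 0,"rx": 0,"ry": 0,"rz": 0}

```text
time_s: 11.5
tcp_pos: [0.5093, -0.0967, 0.102]
orientation: [-3.142, 0.0, 0.321]
ft_force: [0.1, 1.0, -0.3]
finger_gap: 0.0004
finger_force: 0.0
```

Call:
play_rows:
  moves:
    - {"x": 0,"y": 0,"z": 0,"rx": 0,"ry": 0,"rz": 0}
    - {"x": 0,"y": 0,"z": 0,"rx": 0,"ry": 0,"rz": 0}
    - {"x": 0,"y": 0,"z": 0,"rx": 0,"ry": 0,"rz": 0}
    - {"x": 0,"y": 0,"z": 0,"rx": 0,"ry": 0,"rz": 0}
    - {"x": 0,"y": 0,"z": 0,"rx": 0,"ry": 0,"rz": 0}
    - {"x": 0,"y": 0,"z": 0,"rx": 0,"ry": 0,"rz": 0}
    - {"x": 0,"y": 0,"z": 0,"rx": 0,"ry": 0,"rz": 0}
    - {"x": 0,"y": 0,"z": 0,"rx": 0,"ry": 0,"rz": 0}

```text
time_s: 12.17
tcp_pos: [0.5093, -0.0967, 0.102]
orientation: [-3.142, 0.0, 0.321]
ft_force: [-0.3, 0.6, -0.1]
finger_gap: 0.0006
finger_force: 0.0
```

```bash
python3 -c "
from h import *
print(r.state()['time_s'],r.state()['tcp_pos']); print(r.job_done())"
```

```text
12.1667 [ 0.50929145 -0.09671817  0.10204267]
the job is handed in; nothing more can be done
None
```

I pressed the round key to its stop and released it, then pointed at the socket and at the uncapped port for over two seconds each, and handed the job in at 12.2 s with the fingertips about 29 mm above that port; no verdict was returned.

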